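# Prop out the tablet stand's leg and put the recipe tablet on it

### The job

The oak tablet stand is folded, and its sprung back panel gives way under a tablet unless the prop leg holds it up. Push the prop leg out from behind the panel, gently but all the way, past its spring catch until it rests against its stop; then lift the tablet out of the wooden dock and set it upright on the stand's ledge, screen towards the front, leaning on the panel. Do not strain the hinge or bang the tablet down, and leave the bar things around it where they are.

Things in the scene. Friction and masses are not known exactly. Their poses are not given: they have to be found in the camera images.
- stand: Oak and brass tablet stand, fixed to the worktop. Origin under the base; -x is the front where the reader sits, x the back, y to the reader's left, z up. Base x -60 to +35 mm, 160 mm wide, 12 mm high. On it a sprung back panel, 110 mm wide, 8 mm thick, leaning back 0.30 rad from vertical, its lower edge at x +4, its top edge at x 30, z 97 mm; behind that a folding prop leg.
- ledge (a point): Middle of the ledge, the place for the middle of the tablet's lower edge: x -8, z 12 mm in the stand frame, same axes. The ledge is the base top between the front lip (10 mm ahead of this point, 124 mm wide, 14 mm high) and the foot of the back panel (11 mm behind this point).
- panel (a joint): Tilt of the sprung back panel about its lower edge, rad: 0 = held forward by its spring (lean 0.30 rad), grows as it gives way backwards, 0.7 = collapsed. The spring carries the empty panel and a light backward push of 2 N or so; a tablet makes it collapse unless the leg is out.
- leg_pin (a point): Middle of the leg's hinge pin, on the back of the panel. x and z in the stand frame 36 and 57 mm. The pin is parallel to the panel: it leans back 0.30 rad. Frame: z up along the pin, x square out of the panel's back, y as the stand's.
- leg (a joint): Swing of the prop leg about the pin, rad. 0 = folded flat behind the panel, pointing to the stand's -y; grows as it swings backwards and out; 1.57 = straight back. Drags lightly (0.5 N), stays where left. 0.15 before its stop it meets a spring ball (3 to 4 N at the paddle); 0.04 before the stop it is over it and the ball holds it there. The stop lies anywhere from 1.37 to 1.77: feel for it.
- catch (a joint): How far the steel ball of the spring catch is pushed in, m: 0 when the leg is clear of it, up to 0.002 as the leg rides over it, about 0.0014 when the leg rests against its stop with the ball behind it (hardly more than the noise of a single reading). Ball and stop lug sit 50 mm from the pin on an adjustable brass tongue, 26 mm wide, under the leg's path.
- leg_paddle (a point): Centre of the paddle at the leg's free end, 99 mm from the pin: 8 mm thick, 26 mm wide (86 to 112 mm from the pin), 25 mm up and 31 mm down from here along the pin. Folded it sticks out past the panel's -y edge, 39 to 93 mm above the worktop; swung out it comes down to 10 to 64 mm. Frame: y from paddle to pin, z along the pin, x the way it swings out.
- tablet: Tablet in a blue case, 146 mm wide (y), 206 mm tall (z), 11 mm thick (x), about 0.6 kg. Origin: middle of its lower edge; z up along the tablet, the lit screen looks to -x. At the start it stands upright in the dock's slot, screen towards the robot side.
- tablet_top (a point): Middle of the tablet's upper edge, 206 mm above its origin.
- dock: Fixed wooden dock 64 x 150 x 38 mm, origin under its centre. A slot 15 mm wide, open at both ends, runs along its y; slot floor at z 14 mm, so the tablet stands 24 mm deep in it.
- shaker: Bystander: white cobbler shaker, 68 mm wide, 208 mm tall, standing; origin under it.
- dropper_0: Bystander: small amber dropper bottle on the brass tray, 38 mm wide, 111 mm tall; origin under it.
- dropper_1: Bystander: small green dropper bottle on the brass tray, 42 mm wide, 130 mm tall; origin under it.
- dropper_2: Bystander: small clear dropper bottle with a black cap on the brass tray, 36 mm wide, 107 mm tall; origin under it.

How it is judged:
On the way, in this order (a step that is already met when the one before it is completed fails the run):
1. the prop leg is swung out past its catch and rests against its stop, while the tablet still stands in the dock (value of joint leg above 1.3 rad and value of joint catch above 0.0006 m and distance of tablet from where it was at the start of the episode below 0.03 m), for 0.2 s.
2. the tablet is lifted clear of the dock (height (world z) of tablet above 0.045 m), for 0.1 s.
At the end, for the whole second after the job is handed in: Leg at its stop with the ball behind it (ball in by over 0.6 mm, leg over 1.3 rad), panel tilt under 0.08 rad, tablet at rest on the ledge, screen to the front, leaning back 0.18 to 0.6 rad, square within 0.15 rad, its lower edge centred within 25 mm sideways and 14 mm fore and aft (value of joint leg above 1.3 rad and value of joint catch above 0.0006 m and value of joint panel below 0.08 rad and x of tablet in the frame of ledge between -0.014 and 0.014 m and y of tablet in the frame of ledge between -0.025 and 0.025 m and z of tablet in the frame of ledge below 0.008 m and angle between tablet's own z axis and vertical below 0.6 rad and angle between tablet's own x axis and vertical above 1.75 rad and angle between the y axis of tablet and the y axis of stand, either way round below 0.15 rad and linear speed of tablet below 0.02 m/s); the robot touches nothing.
It fails at once if the stand or its leg is pushed with more than 18 N (contact force between any of the fingers, the arm and stand above 18 N).
It fails at once if the tablet is banged or pressed onto the stand with more than 30 N (contact force between tablet and stand above 30 N).
It fails at once if a bystander is moved more than 30 mm (distance of any of shaker, dropper_0, dropper_1, dropper_2 from where it was at the start of the episode above 0.03 m).
It also fails if it takes over 72 s, if anything falls off the work surface, if the arm or the gripper's body presses on something with over 40 N, if the wrist force passes 120 N, or if a joint passes its speed limit or range.

### The arm

A 6-joint arm with a two-finger parallel gripper is mounted at the origin on a cart in front of the work surface, level with it; the furniture and walls round the work are solid. World frame = base frame: x ahead of the robot, y to its left, z up, the work surface at z = 0. Lengths are in m, angles in rad, forces in N, time in s.
With the tool pointing down it reaches from about 0.275 to 0.975 m from the base axis. Payload 8.4 kg.
Tool frame: the origin (TCP) lies between the finger pads; the fingertips stand ctrl.tips_ahead ahead of it and the grasp point (between the pads) lies 11 mm behind it (ctrl.tips_ahead is the distance from the TCP to the fingertips, in m); z points along the fingers, y is the line along which they close (so a half turn about z gives the same grasp; the last joint's range is limited). The gripper opens to 92 mm and grips with 3 to 60 N. Pads are 20 mm wide; open, the fingers measure 128 mm over their backs; the gripper's body (75 mm by 189 mm) begins 69 mm behind the grasp point.
Start: joints at [1.322, 0.353, 1.633, -0, 1.155, -0.002], TCP at [0.153, 0.606, 0.223] pointing down, gripper open.
Joint ranges: [-2.63, 2.63], [-0.92, 2.1], [0.06, 2.66], [-1.3, 4.44], [0, 2.69], [-3.02, 3.02]. Speed limits (rad/s): [2.22, 2.22, 2.79, 3.14, 3.14, 3.14].

### API

Orientations are given as [roll, pitch, yaw] about the fixed x, y, z axes, in that order (R = Rz(yaw) Ry(pitch) Rx(roll)).
In Python, from station import ctrl, optics gives the robot as it stands.
- The arm moves only by the shell command python3 -m jog 'ROWS'. ROWS is JSON, a list of rows, each a list of 3 entries, a list of its own where there are three numbers: the gripper command: -1 is shut, 1 is fully open, values between are in proportion, then the shift along the tool's x, y, z each as a share of 0.2 m, from -1 to 1, then the turn about the tool's z as a share of 1.5 rad, from -1 to 1. In form: [[hand, [x, y, z], spin], ...]. A call has 1 to 5 rows; each row shifts and turns the commanded pose from where the row before left it, along the tool's axes as they then stand; what a row does not reach is not made up. A row lasts 1/8 s, in which the tool goes at most 62.5 mm and 10.7 degrees, less where a joint would pass 70% of its speed; a pose out of reach is approached as far as the arm can. A call with a number of a shift or a turn outside -1 to 1 is refused whole. A call with a gripper value outside its range is refused whole. The fingers move at their own pace and stop on an object; the grip force is fixed at half the most. Time passes only in rows, so rows that do not move let the fingers close. It gives the time, the measured TCP pose, the force, the opening and the grip force at its end, in the units of the state.
- ctrl.get_obs(): the state, without advancing time (a new reading comes with each control period).
- optics.get_image(name): name is "scene" or "top"; returns the picture (384x512x3 uint8, blue, green, red); there is no depth.
- optics.camera_info(name): a dict with "K" (3x3 intrinsics, pixels), "D" ([k1, k2, p1, p2, k3] as OpenCV has them; the pictures are not rectified), "T" (4x4, takes a point from camera to world coordinates). Camera axes: x right, y down, z forward; pixel columns grow to the right and rows downward; lengths in m; the calibration is good to about 2 mm. A picture is of the moment at which its call begins. camera_info takes no time and is no camera call.
- ctrl.close_job(): hands the job in; it is judged then, once.
The state is a dict: "clock": time; "joint_positions": joint angles; "qd": joint speeds; "joint_efforts": joint torques, N m; "tcp_pos": TCP position; "tcp_rot": TCP orientation; "force": force on the tool from outside, world axes, zero at the start; "torque": the same for the moment, N m; "grip_width": opening from 0.0 (shut) to 1.0 (fully open); "finger_force": force on a finger pad.
Only numpy, scipy, OpenCV 4.12 (cv2) and the standard library are available. Lean on these libraries where they do the work, as an engineer would, in place of code of your own. Each camera call takes 0.05 s, during which the arm holds its last target. There are 200 camera calls.

## Working session

There is one attempt and no reset: what is moved stays moved. The work goes in short steps, Python scripts to look and compute and a shell command to move; the robot and the scene stay as the last step left them, time stands still between calls to the robot, and variables do not carry over. Pictures are saved under pics/ and viewed, at most 12 in all, crops included, and the job is handed in when it is done.

```bash
ls; mkdir -p pics
python3 - <<'E'
from station import ctrl, optics
import cv2
for n in ("scene","top"):
    cv2.imwrite(f"pics/{n}0.png",cv2.resize(optics.get_image(n),(768,576)))
    i=optics.camera_info(n);print(n,i)
print(ctrl.get_obs(),ctrl.tips_ahead)
E
```

```text
pics
scene {'K': array([[495.83915451,   0.        , 253.72602149],
       [  0.        , 495.83915451, 195.45682719],
       [  0.        ,   0.        ,   1.        ]]), 'D': array([0.03423096, 0.        , 0.        , 0.        , 0.        ]), 'T': array([[ 0.84260055, -0.40306039,  0.35716471,  0.11500741],
       [-0.53852232, -0.63583884,  0.55290387, -0.79292726],
       [ 0.00424555, -0.65821827, -0.75281517,  1.20196604],
       [ 0.        ,  0.        ,  0.        ,  1.        ]])}
top {'K': array([[434.57791205,   0.        , 253.79252028],
       [  0.        , 434.57791205, 182.75454798],
       [  0.        ,   0.        ,   1.        ]]), 'D': array([-0.15909139,  0.        ,  0.        ,  0.        ,  0.        ]), 'T': array([[-0.01655971, -0.99280744,  0.11857133,  0.4975467 ],
       [-0.99984534,  0.01714489,  0.00391688, -0.03668023],
       [-0.0059216 , -0.11848813, -0.99293781,  1.22891897],
       [ 0.        ,  0.        ,  0.        ,  1.        ]])}
{'clock': 0.1, 'joint_positions': array([ 1.32162280e+00,  3.53567211e-01,  1.63406579e+00, -3.08335666e-05,
        1.15520360e+00, -2.40445825e-03]), 'qd': array([-0.00138003, -0.00016557, -0.00135557,  0.0004006 ,  0.00031457,
       -0.00091674]), 'joint_efforts': array([ 7.71920810e-06, -5.94908202e+01, -3.34931087e+01,  6.99002878e-02,
        1.83851371e-02, -1.85152749e-05]), 'tcp_pos': array([0.15257334, 0.60563488, 0.22194348]), 'tcp_rot': array([-3.14034865e+00,  2.52023298e-05,  2.89483607e+00]), 'force': array([ 0.77051437,  0.79287433, -0.54953442]), 'torque': array([ 0.02759333, -0.03637826, -0.06424372]), 'finger_force': 0.0, 'grip_width': 0.9982967840647188} 0.008
```

View pics/scene0.png

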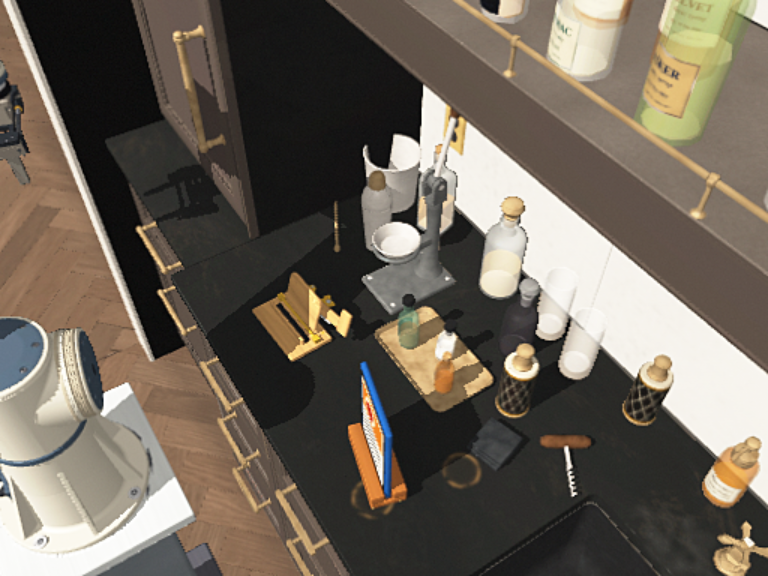

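View pics/top0.png

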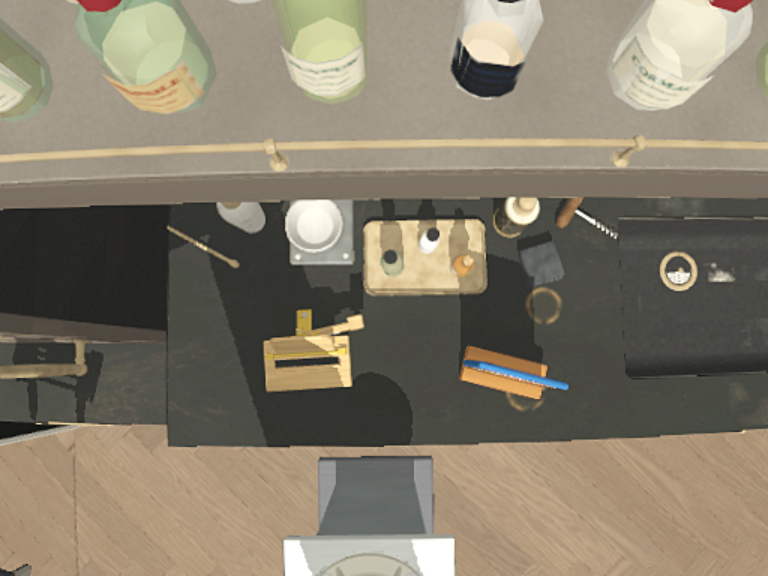

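The scene view shows the stand at about (295,320), the dock with tablet at (378,450) and the tray with droppers at (435,355). The top view shows the stand base at (308,362), paddle at (350,322), brass tongue at (303,322), and the blue tablet at (515,375). I'll zoom in for the corners.

```bash
cat > h.py <<'E'
from station import ctrl, optics
import cv2, numpy as np
def ray(n,p):
    i=optics.camera_info(n);K,D,T=map(np.array,(i["K"],i["D"],i["T"]))
    u=cv2.undistortPointsIter(np.array([[p]],float),K,D,None,None,(3,100,1e-10))[0,0] if 0 else cv2.undistortPoints(np.array([[p]],float),K,D)[0,0]
    return T[:3,3],T[:3,:3]@np.array([u[0],u[1],1])
def onz(n,p,z):
    o,d=ray(n,p);return o+d*(z-o[2])/d[2]
def proj(n,P):
    i=optics.camera_info(n);T=np.linalg.inv(i["T"])
    return cv2.projectPoints(np.array(P,float).reshape(-1,3),cv2.Rodrigues(T[:3,:3])[0],T[:3,3],i["K"],i["D"])[0][:,0]
E
python3 - <<'E'
from h import *
t=optics.get_image("top"); s=optics.get_image("scene")
a=cv2.resize(t[195:275,165:390],None,fx=3.5,fy=3.5,interpolation=cv2.INTER_CUBIC)
b=cv2.resize(s[175:345,160:280],None,fx=3.5,fy=3.5,interpolation=cv2.INTER_CUBIC)
cv2.imwrite("pics/topc.png",a);cv2.imwrite("pics/scenec.png",b)
for n,im in(("top",t),("scene",s)):
    h=cv2.cvtColor(im,cv2.COLOR_BGR2HSV)
    for c,lo,hi in(("blue",(98,130,60),(120,255,255)),("orange",(5,150,80),(14,255,255))):
        m=cv2.inRange(h,lo,hi)
        k=max(cv2.findContours(m,0,2)[0],key=cv2.contourArea)
        print(n,c,cv2.contourArea(k),cv2.boxPoints(cv2.minAreaRect(k)).round(1).tolist())
    cv2.imwrite(f"pics/{n}_hsv.png",h)
E
```

```text
top blue 208.5 [[308.6000061035156, 242.6999969482422], [309.70001220703125, 238.0], [378.70001220703125, 255.0], [377.6000061035156, 259.6000061035156]]
top orange 1.0 [[309.0, 239.0], [309.0, 238.0], [316.0, 238.0], [316.0, 239.0]]
scene blue 361.0 [[239.3000030517578, 241.3000030517578], [251.39999389648438, 239.0], [268.70001220703125, 329.1000061035156], [256.70001220703125, 331.5]]
scene orange 738.5 [[229.60000610351562, 284.1000061035156], [255.1999969482422, 276.0], [272.70001220703125, 331.5], [247.10000610351562, 339.6000061035156]]
```

View pics/topc.png

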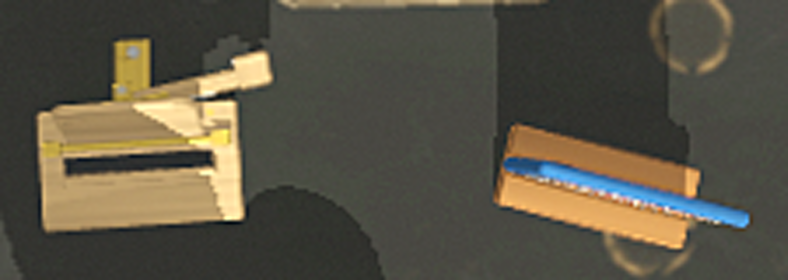

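View pics/scenec.png

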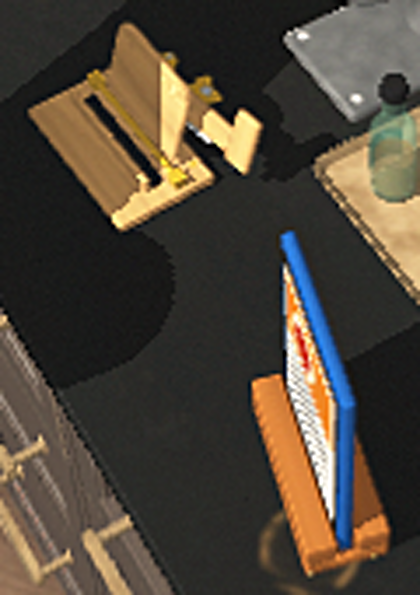

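Top crop: base corners (43,232), (244,220), (237,100), (38,113); paddle top around (252,70); dock top corners (513,124), (698,168), (684,248), (497,203); the tablet's upper edge runs from (503,164) to (749,220). The scene crop shows the paddle at (245,140) and the screen facing the robot.

Run:
```python
from h import *
np.set_printoptions(precision=4,suppress=True)
tp=lambda x,y:(165+(x+.5)/3.5-.5,195+(y+.5)/3.5-.5)
sp=lambda x,y:(160+(x+.5)/3.5-.5,175+(y+.5)/3.5-.5)
B=np.array([onz("top",tp(*p),.012)for p in((43,232),(244,220),(237,100),(38,113))])
print("base",B,np.linalg.norm(np.roll(B,-1,0)-B,axis=1))
S=np.array([onz("scene",sp(*p),.012)for p in((118,228),(28,110),(216,180))]);print("sbase FR,FL,BR",S)
D=np.array([onz("top",tp(*p),.038)for p in((513,124),(698,168),(684,248),(497,203))])
print("dock",D,D.mean(0),np.linalg.norm(np.roll(D,-1,0)-D,axis=1))
Tt=np.array([onz("top",tp(*p),.22)for p in((503,164),(749,220))]);print("tab",Tt,Tt.mean(0),np.linalg.norm(Tt[0]-Tt[1]))
Ts=np.array([onz("scene",sp(*p),.22)for p in((288,236),(347,403))]);print("tabs",Ts,Ts.mean(0))
for z in(.088,.093):print("paddle",onz("top",tp(252,70),z),onz("scene",sp(250,112),z))
c=B.mean(0);e=(B[0]-B[1]+B[3]-B[2]);yaw=np.arctan2(-e[0],e[1])
R=np.array([[np.cos(yaw),-np.sin(yaw)],[np.sin(yaw),np.cos(yaw)]])
print("yaw",yaw,"origin",c[:2]-R@[-.0125,0])
d=Tt[0]-Tt[1];print("tabyaw",np.arctan2(-d[0],d[1]))
```

```text
base [[0.4268 0.1863 0.012 ]
 [0.4347 0.0256 0.012 ]
 [0.53   0.0299 0.012 ]
 [0.5217 0.19   0.012 ]] [0.161  0.0954 0.1604 0.095 ]
sbase FR,FL,BR [[0.4354 0.03   0.012 ]
 [0.4288 0.1879 0.012 ]
 [0.5307 0.0298 0.012 ]]
dock [[ 0.5067 -0.1869  0.038 ]
 [ 0.4688 -0.3322  0.038 ]
 [ 0.4067 -0.319   0.038 ]
 [ 0.4456 -0.1727  0.038 ]] [ 0.457  -0.2527  0.038 ] [0.1503 0.0635 0.1514 0.0627]
tab [[ 0.4791 -0.1566  0.22  ]
 [ 0.4377 -0.3206  0.22  ]] [ 0.4584 -0.2386  0.22  ] 0.16918111586724505
tabs [[ 0.4757 -0.1832  0.22  ]
 [ 0.4385 -0.3157  0.22  ]] [ 0.4571 -0.2494  0.22  ]
paddle [0.5503 0.0142 0.088 ] [0.5641 0.0241 0.088 ]
paddle [0.5501 0.014  0.093 ] [0.5621 0.0204 0.093 ]
yaw 0.050500312310540904 origin [0.4908 0.1086]
tabyaw -0.24734698642391104
```

Run:
```python
from h import *
np.set_printoptions(precision=3,suppress=True)
h=lambda x,y:(x/1.5,y/1.5)
for n,p,z in(("press base corners",(290,264),.01),("press",(352,264),.01),("press bowl",(315,222),.15),("green",(390,262),.13),("clear",(429,238),.107),("amber",(463,264),.111),("traycorner",(364,293),.01),("brasstip",(304,312),.02)):
    print(n,onz("top",h(*p),z))
for p in((437,185),(365,282),(455,280)):print("scene press",onz("scene",h(*p),.3),onz("scene",h(*p),.01))
for a,b in(((278,155),(515,60)),((628,150),(705,195)),((315,222),(397,240)),((390,262),(408,300))):
    o,d=ray("top",h(*a));q,e=ray("scene",h(*b))
    s=np.linalg.lstsq(np.c_[d,-e],q-o,rcond=None)[0]
    print("tri",o+d*s[0],q+e*s[1])
# push path: stand frame -> world; box 36(y) x 20(x)
O=np.array([.491,.109]);yw=.05;R=np.array([[np.cos(yw),-np.sin(yw)],[np.sin(yw),np.cos(yw)]])
for th in np.arange(0,1.8,.15):
    xp=np.array([np.cos(.3),-np.sin(.3)]) # x,z
    r=.099
    x=.0395+r*np.sin(th)*xp[0];y=-r*np.cos(th);zc=.0686+r*np.sin(th)*xp[1]
    # height used
    zt=zc-.01; x-=.01*np.sin(.3)
    n=np.array([np.cos(th)*np.cos(.3),np.sin(th)]);n/=np.linalg.norm(n)
    hb=.010*abs(n[0])+.018*abs(n[1])
    c=np.array([x,y])-n*(.004+hb)
    print(round(th,2),"tool",R@c+O,"z paddle c",round(zc,3))
```

```text
press base corners [0.665 0.14  0.01 ]
press [0.663 0.022 0.01 ]
press bowl [0.717 0.077 0.15 ]
green [ 0.649 -0.049  0.13 ]
clear [ 0.694 -0.118  0.107]
amber [ 0.646 -0.175  0.111]
traycorner [0.608 0.    0.01 ]
brasstip [0.573 0.112 0.02 ]
scene press [0.774 0.037 0.3  ] [0.985 0.304 0.01 ]
scene press [ 0.535 -0.096  0.3  ] [0.669 0.128 0.01 ]
scene press [ 0.661 -0.172  0.3  ] [0.837 0.028 0.01 ]
tri [0.712 0.076 0.546] [ 0.849 -0.036  0.57 ]
tri [ 0.724 -0.325  0.512] [ 0.835 -0.418  0.584]
tri [0.716 0.076 0.156] [0.715 0.077 0.155]
tri [ 0.649 -0.048  0.135] [ 0.655 -0.052  0.136]
0.0 tool [0.518 0.011] z paddle c 0.069
0.15 tool [0.53 0.01] z paddle c 0.064
0.3 tool [0.542 0.011] z paddle c 0.06
0.45 tool [0.555 0.013] z paddle c 0.056
0.6 tool [0.567 0.018] z paddle c 0.052
0.75 tool [0.579 0.024] z paddle c 0.049
0.9 tool [0.591 0.033] z paddle c 0.046
1.05 tool [0.601 0.044] z paddle c 0.043
1.2 tool [0.61  0.056] z paddle c 0.041
1.35 tool [0.617 0.07 ] z paddle c 0.04
1.5 tool [0.622 0.086] z paddle c 0.039
1.65 tool [0.624 0.101] z paddle c 0.039
```

```bash
cat >> h.py <<'E'
from scipy.spatial.transform import Rotation as Ro
def go(P,yaw=None):
    o=ctrl.get_obs();R=Ro.from_euler("xyz",o["tcp_rot"]).as_matrix()
    d=R.T@(np.array(P)-o["tcp_pos"]);s=d/.2
    print("shares",s.round(3),"rows>=",round(np.linalg.norm(d)/.0625,1),"spin",None if yaw is None else round(-((yaw-o["tcp_rot"][2]+np.pi)%(2*np.pi)-np.pi)/1.5,3))
def st():
    o=ctrl.get_obs();print(round(o["clock"],2),o["tcp_pos"].round(4),o["tcp_rot"].round(3),o["force"].round(2),round(o["grip_width"],3),round(o["finger_force"],1))
E
python3 -m jog '[[-1,[0,0,-0.1],-0.1],[-1,[0,0,0],-0.1]]'
python3 -c "
from h import *
go([.40,.12,.24],3.1916);st()"
```

```text
clock: 0.45
tcp_pos: [0.1529, 0.6068, 0.2439]
tcp_rot: [3.14, 0.001, -3.084]
force: [0.1, -0.7, -1.0]
grip_width: 0.805
finger_force: 0.0
shares [-1.092 -2.501  0.015] rows>= 8.7 spin 0.005
0.45 [0.1529 0.6068 0.2439] [ 3.140e+00  1.000e-03 -3.084e+00] [ 0.11 -0.65 -1.  ] 0.805 0.0
```

```bash
python3 -m jog '[[-1,[-0.11,-0.25,0],0],[-1,[-0.11,-0.25,0],0],[-1,[-0.11,-0.25,0],0],[-1,[-0.11,-0.25,0],0],[-1,[-0.11,-0.25,0],0]]'
python3 -m jog '[[-1,[-0.11,-0.25,0],0],[-1,[-0.11,-0.25,0],0],[-1,[-0.11,-0.25,0],0],[-1,[-0.11,-0.25,0],0],[-1,[-0.11,-0.25,0],0]]'
python3 -c "
from h import *
go([.485,.018,.24],3.1916);go([.485,.018,.048])
c=[.0395,0]
O=np.array([.491,.109]);R=Ro.from_euler('z',.05).as_matrix()[:2,:2]
for th in np.arange(0.,1.8,.15):
    r=.09;x=.0395-.005+r*np.sin(th)*.955;y=-r*np.cos(th)
    n=np.array([np.cos(th)*.955,np.sin(th)]);n/=np.linalg.norm(n)
    print(round(th,2),(R@(np.array([x,y])-n*(.004+.01*n[0]+.018*n[1]))+O).round(4))
"
```

```text
clock: 1.08
tcp_pos: [0.2763, 0.3607, 0.2426]
tcp_rot: [3.141, 0.0, -3.088]
force: [0.4, 0.2, -0.0]
grip_width: 0.263
finger_force: 0.0
clock: 1.7
tcp_pos: [0.3995, 0.1168, 0.2428]
tcp_rot: [3.141, 0.001, -3.088]
force: [1.0, 0.3, -0.4]
grip_width: 0.007
finger_force: 0.0
shares [-0.4   -0.516  0.014] rows>= 2.1 spin 0.002
shares [-0.4   -0.516  0.974] rows>= 3.8 spin None
0.0 [0.516  0.0201]
0.15 [0.5264 0.0191]
0.3 [0.5373 0.0193]
0.45 [0.5486 0.0212]
0.6 [0.5599 0.0249]
0.75 [0.5711 0.0305]
0.9 [0.5818 0.0381]
1.05 [0.5914 0.0476]
1.2 [0.5998 0.0589]
1.35 [0.6064 0.0718]
1.5 [0.611 0.086]
1.65 [0.6133 0.1011]
```

```bash
python3 -m jog '[[-1,[-0.2,-0.25,0],0],[-1,[-0.2,-0.265,0],0],[-1,[0,0,0.3],0],[-1,[0,0,0.3],0],[-1,[0,0,0.2],0]]'
python3 -m jog '[[-1,[0,0,0.15],0],[-1,[0,0,0.02],0],[-1,[0,0,0],0]]'
python3 - <<'E'
from h import *
st();go([.51,.02,.048])
t=optics.get_image("top"); s=optics.get_image("scene")
a=cv2.resize(t[195:275,165:275],None,fx=4,fy=4,interpolation=cv2.INTER_CUBIC)
b=cv2.resize(s[140:260,150:270],None,fx=4,fy=4,interpolation=cv2.INTER_CUBIC)
c=np.zeros((480,930,3),np.uint8);c[:320,:440]=a;c[:,450:]=b;cv2.imwrite("pics/p1.png",cv2.resize(c,(790,408)))
E
```

```text
clock: 2.33
tcp_pos: [0.4796, 0.0236, 0.0802]
tcp_rot: [3.142, -0.002, -3.089]
force: [0.1, 1.2, 0.0]
grip_width: 0.003
finger_force: 0.0
clock: 2.7
tcp_pos: [0.4812, 0.024, 0.0491]
tcp_rot: [-3.142, 0.0, -3.088]
force: [0.8, -0.3, -0.1]
grip_width: 0.004
finger_force: 0.0
2.7 [0.4812 0.024  0.0491] [-3.142  0.    -3.088] [ 0.8  -0.34 -0.05] 0.004 0.0
shares [-0.143 -0.028  0.006] rows>= 0.5 spin None
```

View pics/p1.png

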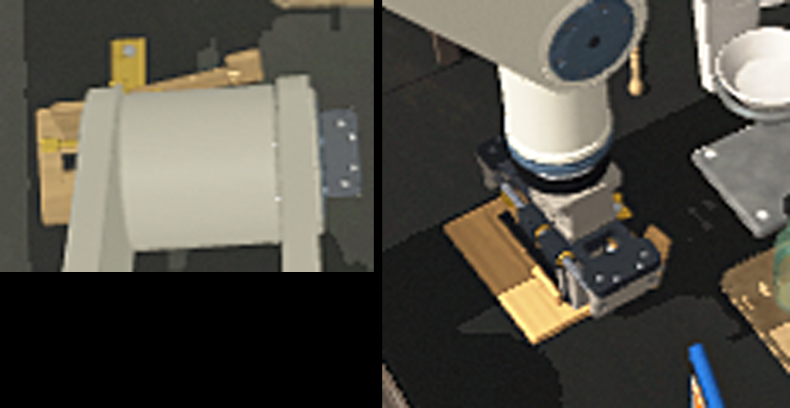

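The image shows the closed fingers in front of the paddle (crop (650,240)), clear of base and panel. I'll advance gently along the arc.

```bash
python3 -m jog '[[-1,[-0.06,-0.01,0],0],[-1,[-0.06,-0.01,0],0],[-1,[-0.04,0,0],0],[-1,[-0.04,0,0],0],[-1,[-0.04,0,0],0]]'
python3 -m jog '[[-1,[-0.05,0,0],0],[-1,[-0.05,0.005,0],0],[-1,[-0.05,0.01,0],0],[-1,[-0.05,0.015,0],0],[-1,[-0.05,0.02,0],0]]'
```

```text
clock: 3.42
tcp_pos: [0.5293, 0.0226, 0.0485]
tcp_rot: [-3.142, -0.0, -3.088]
force: [-0.9, 0.0, -0.2]
grip_width: 0.004
finger_force: 0.4
clock: 4.05
tcp_pos: [0.579, 0.0355, 0.0486]
tcp_rot: [-3.142, 0.0, -3.088]
force: [-1.0, 0.6, 0.1]
grip_width: 0.007
finger_force: 0.2
```

```bash
python3 -m jog '[[-1,[-0.033,0.033,0],0],[-1,[-0.03,0.033,0],0],[-1,[-0.025,0.033,0],0],[-1,[-0.022,0.033,0],0]]'
python3 -m jog '[[-1,[-0.015,0.025,0],0],[-1,[-0.015,0.025,0],0]]'
```

```text
clock: 4.55
tcp_pos: [0.5991, 0.0633, 0.0486]
tcp_rot: [-3.142, -0.0, -3.088]
force: [0.2, -0.4, -1.1]
grip_width: 0.005
finger_force: 0.2
clock: 4.8
tcp_pos: [0.6044, 0.0734, 0.0486]
tcp_rot: [-3.142, -0.0, -3.088]
force: [-0.8, -0.9, 0.3]
grip_width: 0.002
finger_force: 0.2
```

```bash
python3 -m jog '[[-1,[-0.007,0.015,0],0]]'|grep -E "pos|force"
python3 -m jog '[[-1,[-0.006,0.015,0],0]]'|grep -E "pos|force"
python3 -m jog '[[-1,[-0.006,0.015,0],0]]'|grep -E "pos|force"
python3 -m jog '[[-1,[-0.005,0.012,0],0]]'|grep -E "pos|force"
python3 -m jog '[[-1,[0,0,0],0]]'|grep -E "pos|force"
```

```text
tcp_pos: [0.6057, 0.0764, 0.0486]
force: [-0.2, -0.4, -0.4]
finger_force: 0.2
tcp_pos: [0.6066, 0.0793, 0.0486]
force: [-0.4, -0.3, -0.8]
finger_force: 0.2
tcp_pos: [0.6077, 0.0823, 0.0486]
force: [-0.6, -0.2, -0.5]
finger_force: 0.2
tcp_pos: [0.6086, 0.0848, 0.0486]
force: [0.0, -0.5, 0.1]
finger_force: 0.2
tcp_pos: [0.6087, 0.0848, 0.0486]
force: [0.1, 0.7, 0.4]
finger_force: 0.0
```

```bash
for i in 1; do python3 -m jog '[[-1,[-0.004,0.01,0],0]]'|grep -E "pos|force"
python3 -m jog '[[-1,[-0.004,0.01,0],0]]'|grep -E "pos|force"
python3 -m jog '[[-1,[-0.003,0.01,0],0]]'|grep -E "pos|force"
python3 -m jog '[[-1,[-0.003,0.01,0],0]]'|grep -E "pos|force"; done
python3 - <<'E'
from h import *
s=optics.get_image("scene");t=optics.get_image("top")
cv2.imwrite("pics/p2.png",np.hstack([cv2.resize(t[165:275,165:275],(396,396)),cv2.resize(s[120:230,160:270],(396,396))]))
E
```

```text
tcp_pos: [0.6091, 0.0865, 0.0485]
force: [-0.9, -1.6, 0.1]
finger_force: 1.2
tcp_pos: [0.6094, 0.0882, 0.0484]
force: [-2.4, -5.1, 0.7]
finger_force: 2.9
tcp_pos: [0.6096, 0.0897, 0.0483]
force: [-3.7, -7.4, 1.2]
finger_force: 4.1
tcp_pos: [0.6098, 0.0918, 0.0483]
force: [-3.7, -5.8, 1.2]
finger_force: 3.3
```

View pics/p2.png

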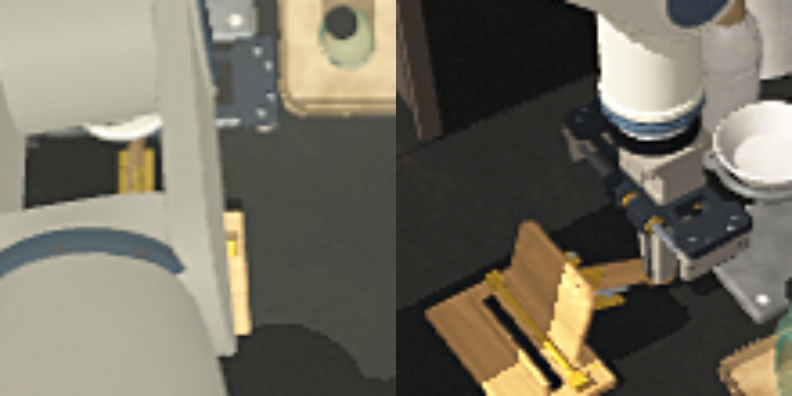

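The scene view shows the leg swung out nearly straight back with the finger on its paddle (crop (655,265)). The force peaked at about 8 N and is easing, which is the catch.

```bash
python3 -m jog '[[-1,[-0.002,0.008,0],0]]'|grep -E "pos|force"
python3 -m jog '[[-1,[-0.002,0.008,0],0]]'|grep -E "pos|force"
python3 -m jog '[[-1,[-0.002,0.008,0],0]]'|grep -E "pos|force"
```

```text
tcp_pos: [0.6102, 0.0939, 0.0483]
force: [-4.1, -4.0, 0.7]
finger_force: 2.7
tcp_pos: [0.6103, 0.0956, 0.0482]
force: [-4.8, -3.7, 1.6]
finger_force: 2.3
tcp_pos: [0.6106, 0.0973, 0.0482]
force: [-3.6, -3.0, 0.4]
finger_force: 1.9
```

```bash
python3 -m jog '[[-1,[0.005,0.008,0],0]]'|grep -E "pos|force"
python3 -m jog '[[-1,[0.002,0.008,0],0]]'|grep -E "pos|force"
python3 -m jog '[[-1,[0,0.008,0],0]]'|grep -E "pos|force"
```

```text
tcp_pos: [0.6105, 0.0991, 0.0484]
force: [-0.6, -4.1, -0.3]
finger_force: 2.7
tcp_pos: [0.6104, 0.1, 0.0485]
force: [0.3, -9.8, -0.1]
finger_force: 5.3
tcp_pos: [0.6104, 0.1007, 0.0485]
force: [-0.7, -16.0, -0.5]
finger_force: 7.6
```

The stop is at y≈0.100, as predicted. I'll back off at once.

```bash
python3 -m jog '[[-1,[0,-0.02,0],0],[-1,[0,-0.02,0],0],[-1,[0,-0.05,0],0],[-1,[0.02,-0.05,0],0],[-1,[0.03,-0.05,0],0]]'|grep -E "pos|force"
python3 -m jog '[[-1,[0,0,-0.3],0],[-1,[0,0,-0.3],0],[-1,[0,0,-0.3],0],[-1,[0,0,-0.1],0]]'|grep -E "pos|force"
python3 -c "
from h import *
go([.47,-.05,.25],1.31+0);go([.4565,-.251,.25],1.31)"
```

```text
tcp_pos: [0.602, 0.0632, 0.0486]
force: [0.4, 0.2, -0.7]
finger_force: 0.0
tcp_pos: [0.601, 0.064, 0.2501]
force: [-0.3, -0.7, 0.5]
finger_force: 0.0
shares [ 0.684 -0.535 -0.001] rows>= 2.8 spin 1.256
shares [ 0.803 -1.535 -0.003] rows>= 5.5 spin 1.256
```

```bash
python3 -m jog '[[-1,[0.134,-0.256,-0.02],0],[-1,[0.134,-0.256,-0.02],0],[-1,[0.134,-0.256,-0.02],0],[-1,[0.134,-0.256,-0.02],0],[-1,[0.134,-0.256,-0.02],0]]'|grep pos
python3 -m jog '[[1,[0.134,-0.256,0],0],[1,[0,0,0],0.12],[1,[0,0,0],0.12],[1,[0,0,0],0.12],[1,[0,0,0],0.12]]'|grep -E "pos|rot"
python3 -m jog '[[1,[0,0,0],0.12],[1,[0,0,0],0.12],[1,[0,0,0],0.12],[1,[0,0,0],0.12],[1,[0,0,0],0.12]]'|grep -E "pos|rot"
python3 -m jog '[[0.2,[0,0,0],0.12],[0.2,[0,0,0],0.056],[0.2,[0,0,0],0]]'
python3 - <<'E'
from h import *
st();go([.4565,-.251,.193],1.31)
s=optics.get_image("scene");t=optics.get_image("top")
cv2.imwrite("pics/p3.png",np.hstack([cv2.resize(t[160:290,165:295],(396,396)),cv2.resize(s[120:300,150:330],(396,396))]))
E
```

```text
tcp_pos: [0.4805, -0.2005, 0.2688]
tcp_pos: [0.4573, -0.2516, 0.2685]
tcp_rot: [3.142, -0.0, 2.468]
tcp_pos: [0.4573, -0.2515, 0.2684]
tcp_rot: [-3.141, -0.0, 1.569]
clock: 10.15
tcp_pos: [0.4574, -0.2515, 0.2685]
tcp_rot: [-3.141, -0.0, 1.311]
force: [0.1, 0.3, -1.2]
grip_width: 0.698
finger_force: 0.0
10.15 [ 0.4574 -0.2515  0.2685] [-3.141 -0.     1.311] [ 0.14  0.32 -1.23] 0.698 0.0
shares [ 0.001 -0.005  0.377] rows>= 1.2 spin 0.001
```

View pics/p3.png

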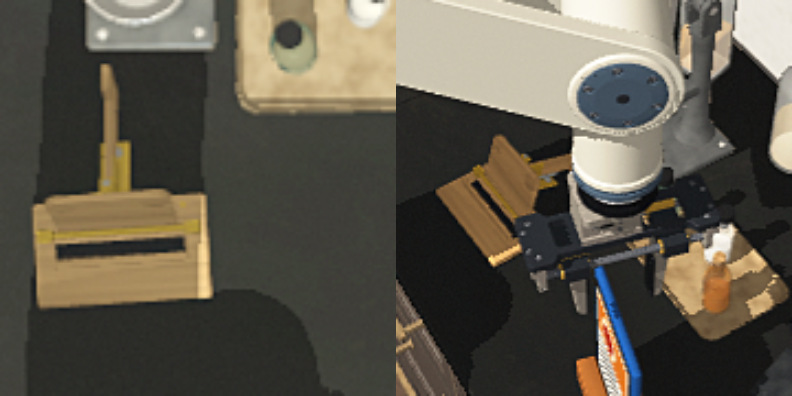

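The top view shows the leg straight back over the brass tongue, from crop (115,195) to (107,65). In the scene view the open fingers straddle the tablet's top edge (600,275). Descend and grip.

```bash
python3 -m jog '[[0.2,[0,0,0.2],0],[0.2,[0,0,0.17],0],[0.2,[0,0,0],0],[-1,[0,0,0],0],[-1,[0,0,0],0]]'
python3 -m jog '[[-1,[0,0,0],0],[-1,[0,0,0],0],[-1,[0,0,0],0]]'
python3 -m jog '[[-1,[0,0,-0.05],0],[-1,[0,0,-0.1],0],[-1,[0,0,-0.15],0],[-1,[0,0,-0.15],0],[-1,[0,0,-0.15],0]]'
python3 -c "
from h import *
O=np.array([.491,.109]);R=Ro.from_euler('z',.05).as_matrix()[:2,:2];print(R@[-.008,0]+O)
st();go([.483,.1086,.33],1.62)"
```

```text
clock: 10.88
tcp_pos: [0.4589, -0.2519, 0.1961]
tcp_rot: [3.139, 0.001, 1.311]
force: [0.2, -0.1, -0.5]
grip_width: 0.405
finger_force: 0.0
clock: 11.25
tcp_pos: [0.458, -0.2514, 0.1949]
tcp_rot: [3.142, 0.0, 1.311]
force: [-1.0, 0.9, 3.3]
grip_width: 0.118
finger_force: 30.0
clock: 11.88
tcp_pos: [0.4575, -0.2511, 0.3154]
tcp_rot: [-3.14, -0.0, 1.311]
force: [-0.1, 1.0, -6.0]
grip_width: 0.115
finger_force: 30.0
[0.48301    0.10860017]
11.88 [ 0.4575 -0.2511  0.3154] [-3.14  -0.     1.311] [-0.13  1.03 -6.04] 0.115 30.0
shares [ 1.771 -0.339 -0.072] rows>= 5.8 spin -0.206
```

```bash
python3 -m jog '[[-1,[0.12,-0.02,-0.02],0],[-1,[0.2,-0.04,-0.02],0],[-1,[0.2,-0.04,-0.02],0],[-1,[0.22,-0.04,0],0],[-1,[0.22,-0.04,0],0]]'|grep pos
python3 -m jog '[[-1,[0.22,-0.04,0],0],[-1,[0.22,-0.04,0],0],[-1,[0.2,-0.04,0],0],[-1,[0.12,-0.03,0],-0.05],[-1,[0.05,-0.01,0],-0.05]]'|grep pos
python3 -m jog '[[-1,[0,0,0],-0.05],[-1,[0,0,0],-0.056],[-1,[0,0,0],0]]'|grep -E "pos|rot|force"
python3 - <<'E'
from h import *
st();go([.483,.1086,.25],1.62)
s=optics.get_image("scene");cv2.imwrite("pics/p4.png",cv2.resize(s[100:260,130:290],(560,560),interpolation=cv2.INTER_CUBIC))
E
```

```text
tcp_pos: [0.472, -0.0552, 0.3266]
tcp_pos: [0.4819, 0.1096, 0.3263]
tcp_pos: [0.4821, 0.1082, 0.3264]
tcp_rot: [-3.141, 0.0, 1.619]
force: [-0.7, -0.8, -6.1]
finger_force: 30.0
13.5 [0.4821 0.1082 0.3264] [-3.141  0.     1.619] [-0.67 -0.77 -6.07] 0.115 30.0
shares [0.002 0.005 0.382] rows>= 1.2 spin -0.0
```

View pics/p4.png

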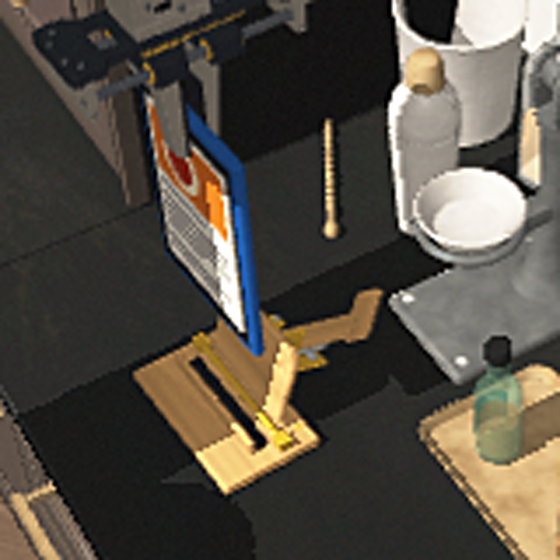

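Run:
```python
from h import *
p=lambda x,y:(130+(x+.5)/3.5-.5,100+(y+.5)/3.5-.5)
q=np.array([[.4821+dx+.05*.073,.1082-.073,.3264-.181]for dx in(-.0055,.0055)])
print(q,[((u-[130,100]+.5)*3.5-.5).round() for u in proj("scene",q)])
print(onz("scene",p(255,353),.1454))
print(onz("scene",p(222,492),.012),onz("scene",p(322,440),.012))
for P in((-.008,0,.012),(-.018,-.062,.026),(-.018,.062,.026),(-.06,-.08,.012),(.035,-.08,.012)):
    w=Ro.from_euler("z",.05).apply(P)+[.491,.109,0];print(P,((proj("scene",w)[0]-[130,100]+.5)*3.5-.5).round())
```

```text
[[0.48025 0.0352  0.1454 ]
 [0.49125 0.0352  0.1454 ]] [array([255., 363.]), array([267., 357.])]
[0.48489891 0.04411941 0.1454    ]
[0.43394032 0.02904836 0.012     ] [0.53283146 0.0317441  0.012     ]
(-0.008, 0, 0.012) [229. 406.]
(-0.018, -0.062, 0.026) [255. 447.]
(-0.018, 0.062, 0.026) [182. 356.]
(-0.06, -0.08, 0.012) [225. 494.]
(0.035, -0.08, 0.012) [320. 442.]
```

The held tablet's lower right corner is at crop (257,354), within a few mm of prediction. The leg stands out behind the panel at (370,310). I'll shift 4 mm right and lower.

```bash
python3 -m jog '[[-1,[-0.01,0.005,0.1],0],[-1,[-0.01,0,0.15],0],[-1,[0,0,0.15],0],[-1,[0,0,0.12],0],[-1,[0,0,0.06],0]]'|grep -E "pos|force"
python3 -m jog '[[-1,[0,0,0.01],0],[-1,[0,0,0],0]]'|grep -E "pos|force"
```

```text
tcp_pos: [0.483, 0.104, 0.2094]
force: [-0.3, 0.5, -5.9]
finger_force: 30.0
tcp_pos: [0.4843, 0.1044, 0.2093]
force: [0.1, 0.6, -5.8]
finger_force: 30.0
```

```bash
python3 -m jog '[[-1,[0,0,0.015],0],[-1,[0,0,0.01],0]]'|grep -E "pos|force"
python3 -m jog '[[-1,[0,0,0.01],0]]'|grep -E "pos|force"
python3 -m jog '[[-1,[0,0,0.01],0]]'|grep -E "pos|force"
```

```text
tcp_pos: [0.484, 0.1043, 0.2039]
force: [-0.5, -0.0, -6.3]
finger_force: 30.0
tcp_pos: [0.4838, 0.1043, 0.2017]
force: [0.6, 0.8, -5.4]
finger_force: 30.0
tcp_pos: [0.4838, 0.1042, 0.1995]
force: [0.8, 0.3, -6.9]
finger_force: 30.0
```

Bottom should be at about z 0.0185. I'll continue in small steps.

```bash
python3 -m jog '[[-1,[0,0,0.01],0]]'|grep -E "pos|force"
python3 -m jog '[[-1,[0,0,0.01],0]]'|grep -E "pos|force"
python3 -m jog '[[-1,[0,0,0.005],0]]'|grep -E "pos|force"
python3 -m jog '[[-1,[0,0,0.005],0]]'|grep -E "pos|force"
```

```text
tcp_pos: [0.4838, 0.1043, 0.1974]
force: [0.7, -0.5, -6.3]
finger_force: 30.0
tcp_pos: [0.4837, 0.1042, 0.1954]
force: [0.3, 0.3, -5.9]
finger_force: 30.0
tcp_pos: [0.4837, 0.1042, 0.1944]
force: [-0.2, -0.7, -5.2]
finger_force: 30.0
tcp_pos: [0.4837, 0.1042, 0.1935]
force: [0.0, -0.5, -5.8]
finger_force: 30.0
```

```bash
python3 -m jog '[[-1,[0,0,0.005],0]]'|grep -E "pos|force"
python3 -m jog '[[-1,[0,0,0.005],0]]'|grep -E "pos|force"
python3 -m jog '[[-1,[0,0,0.004],0]]'|grep -E "pos|force"
```

```text
tcp_pos: [0.4843, 0.1041, 0.1933]
force: [-1.9, -3.1, 8.4]
finger_force: 30.0
tcp_pos: [0.4847, 0.1038, 0.1932]
force: [-2.0, -6.1, 16.0]
finger_force: 30.0
tcp_pos: [0.4851, 0.1036, 0.1931]
force: [-3.6, -8.2, 21.8]
finger_force: 30.1
```

Seated, but pressing too hard. I'll ease up.

```bash
python3 -m jog '[[-1,[0,0,-0.01],0],[-1,[0,0,0],0]]'|grep -E "pos|force"
```

```text
tcp_pos: [0.4842, 0.1042, 0.1934]
force: [-1.3, -2.5, 5.0]
finger_force: 30.0
```

```bash
python3 -m jog '[[-1,[0,0,-0.004],0],[-0.35,[0,0,0],0],[-0.35,[0,0,0],0],[-0.35,[0,0,0],0]]'
python3 -m jog '[[-0.35,[0,0.04,0],0],[-0.35,[0,0.04,0],0],[-0.35,[0,0.04,0],0],[-0.35,[0,0.04,0],0]]'|grep -E "pos|force"
```

```text
clock: 16.55
tcp_pos: [0.4839, 0.1044, 0.1936]
tcp_rot: [3.141, -0.0, 1.62]
force: [0.1, -0.1, -0.4]
grip_width: 0.323
finger_force: 0.0
tcp_pos: [0.5165, 0.1059, 0.1935]
force: [7.4, 0.1, -4.3]
finger_force: 4.2
```

```bash
python3 -m jog '[[-0.35,[0,0,0],0],[-0.35,[0,0,0],0]]'
python3 - <<'E'
from h import *
s=optics.get_image("scene");cv2.imwrite("pics/p5.png",cv2.resize(s[100:260,130:290],(560,560),interpolation=cv2.INTER_CUBIC))
E
```

```text
clock: 17.3
tcp_pos: [0.5156, 0.1058, 0.1935]
tcp_rot: [-3.141, 0.0, 1.62]
force: [-0.1, 1.3, 0.7]
grip_width: 0.325
finger_force: 0.3
```

View pics/p5.png

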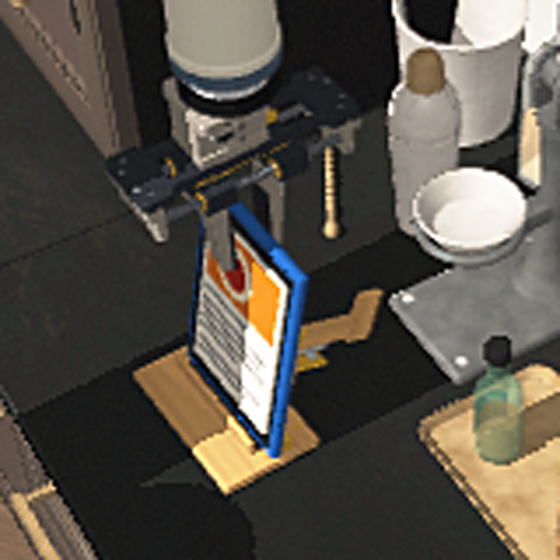

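The tablet stands on the ledge behind the lip, leaning on the rear finger with its lower corner at (278,455). Continue slowly.

```bash
python3 -m jog '[[-0.35,[0,0.02,0],0],[-0.35,[0,0.02,0],0],[-0.35,[0,0.02,0],0],[-0.35,[0,0.02,0],0],[-0.35,[0,0.02,0],0]]'|grep -E "pos|force"
python3 -m jog '[[-0.35,[0,0.02,0],0],[-0.35,[0,0.02,0],0],[-0.35,[0,0.02,0],0]]'|grep -E "pos|force"
```

```text
tcp_pos: [0.536, 0.1068, 0.1936]
force: [0.1, 0.1, -0.5]
finger_force: 0.3
tcp_pos: [0.548, 0.1074, 0.1936]
force: [0.5, 0.1, -1.0]
finger_force: 0.4
```

```bash
python3 -m jog '[[-0.2,[0,0.01,0],0],[-0.1,[0,0,0],0],[0,[0,0,0],0]]'|grep -E "pos|force|grip"
python3 - <<'E'
from h import *
s=optics.get_image("scene");cv2.imwrite("pics/p6.png",cv2.resize(s[100:260,130:290],(560,560),interpolation=cv2.INTER_CUBIC))
E
```

```text
tcp_pos: [0.5494, 0.1075, 0.1935]
force: [-0.1, 0.8, 0.2]
grip_width: 0.5
finger_force: 0.0
```

View pics/p6.png

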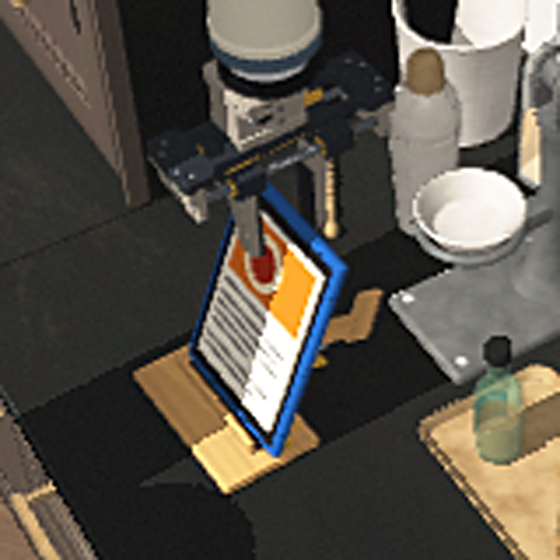

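The tablet leans on the panel, free of the fingers, with its lower edge behind the lip at (230,420). Withdraw upwards.

```bash
python3 -m jog '[[0.4,[0,0,0],0],[0.4,[0,0,-0.05],0],[0.4,[0,0,-0.2],0],[0.4,[0,0,-0.3],0],[0.4,[0,0,-0.2],0]]'|grep -E "pos|force|grip"
python3 -m jog '[[0.4,[-0.25,-0.1,0],0],[0.4,[-0.3,0,0],0],[0.4,[-0.3,0,0],0],[0.4,[0,0,0],0],[0.4,[0,0,0],0]]'|grep -E "pos|force|clock"
python3 - <<'E'
from h import *
s=optics.get_image("scene");t=optics.get_image("top")
cv2.imwrite("pics/p7.png",np.hstack([cv2.resize(t[165:275,145:255],(396,396)),cv2.resize(s[120:280,150:310],(396,396))]))
E
```

```text
tcp_pos: [0.5501, 0.1076, 0.3472]
force: [0.4, -0.3, -0.3]
grip_width: 0.697
finger_force: 0.0
clock: 20.02
tcp_pos: [0.538, -0.0631, 0.344]
force: [-0.0, -0.2, 0.7]
finger_force: 0.0
```

View pics/p7.png

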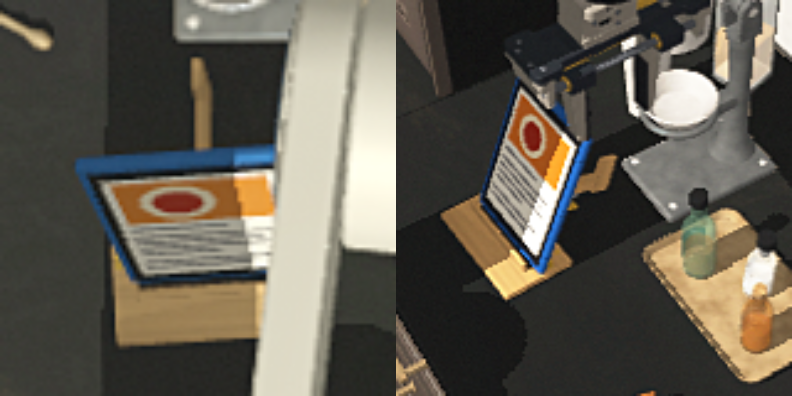

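The tablet leans on the panel, leg still out; in the top view its front left corner is at (138,285) and top left at (80,160). Numeric check of the placement:

Run:
```python
from h import *
R=Ro.from_euler("z",.05)
f=lambda p,z:R.inv().apply(onz("top",(145+p[0]/3.6-.5,165+p[1]/3.6-.5),z)-[.491,.109,0]).round(4)
g=lambda p,z:R.inv().apply(onz("scene",(150+(p[0]-396)/2.475-.5,120+p[1]/2.475-.5),z)-[.491,.109,0]).round(4)
print("botL",f((138,285),.016),"topL",f((80,160),.21),"botR",g((541,272),.016),"topR",g((589,142),.21))
```

```text
botL [-0.0132  0.0605  0.016 ] topL [0.0726 0.0616 0.21  ] botR [-0.0051 -0.0713  0.016 ] topR [ 0.0663 -0.0811  0.21  ]
```

```bash
python3 -c "
from station import ctrl
print(ctrl.close_job())"
```

```text
the job is handed in; nothing more can be done
None
```

I handed the job in at about 20 s without seeing a verdict: the prop leg went past its catch to the stop, and the tablet leans on the stand's panel, screen to the front, about 8 mm off centre. Two forces came close to their limits: about 16 N on the leg at its stop (limit 18 N) and roughly 28 N estimated as the tablet met the ledge (limit 30 N).

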